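Lay the loose sample tube in the empty cradle

ROBOT

A 6-joint arm with a two-finger parallel gripper is mounted at the origin on the work surface. World frame = base frame: x ahead of the robot, y to its left, z up, the work surface at z = 0. Lengths are in m, angles in rad, forces in N, time in s.
With the tool pointing down it reaches from about 0.35 to 0.85 m from the base axis. Payload 8.1 kg.
Tool frame: the origin (TCP) lies between the finger pads; the fingertips stand env.tcp_to_tips ahead of it and the grasp point (between the pads) lies 2 mm behind it (env.tcp_to_tips is the distance from the TCP to the fingertips, in m); y points along the fingers, x is the direction in which the jaws open and shut, and the axes are right-handed (so a half turn about y gives the same grasp; the last joint's range is limited). The gripper opens to 93 mm and grips with 3 to 60 N. Pads are 15 mm wide; open, the fingers measure 128 mm over their backs; the gripper's body (75 mm by 188 mm) begins 65 mm behind the grasp point.
Start: joints at [1.212, 0.13, 1.488, -0, 1.523, -0.085], TCP at [0.162, 0.578, 0.236] pointing down, gripper open.
Joint ranges: [-2.96, 2.96], [-0.89, 2.26], [0.02, 2.5], [-1.34, 4.48], [0, 2.73], [-2.66, 2.66]. Speed limits (rad/s): [2.39, 2.39, 2.79, 3.14, 3.14, 3.14].

INTERFACE

Orientations are given as [roll, pitch, yaw] about the fixed x, y, z axes, in that order (R = Rz(yaw) Ry(pitch) Rx(roll)).
In Python, from plant import monitor, viewer, env gives the robot as it stands.
- The arm moves only by the shell command python3 -m inch 'ROWS' [FORCE]. ROWS is JSON, a list that holds one entry, the list of rows, each a list of 5 numbers: the opening, from 0 (shut) to 1 (fully open), then the shift along the tool's x, y, z in mm, then the turn about the tool's y in rad. In form: [[[fingers, tx, ty, tz, roll], ...]]. A call has 1 to 20 rows; each row is the pose to reach, as a shift and turn from the pose commanded when the call began, along the tool's axes at that moment; what a row does not reach only later rows make up. A row lasts 1/8 s, in which the tool goes at most 62.5 mm and 10.7 degrees, less where a joint would pass 70% of its speed; a pose out of reach is approached as far as the arm can. A call with a gripper value outside its range is refused whole. The fingers move at their own pace and stop on an object; FORCE is the grip in N (left out, the last holds). Time passes only in rows, so rows that repeat a pose let the fingers close. It gives the time, the measured TCP pose, the force and the opening at its end, in the units of the state.
- monitor.observe(): the state, without advancing time (a new reading comes with each control period).
- viewer.grab_frame(name): name is "side" or "top"; returns (picture, depth): 384x512x3 uint8, red, green, blue; 384x512 float32, m along the optical axis (not along the pixel's ray), 0 where there is no reading.
- viewer.camera_info(name): a dict with "vertical_fov" (degrees; the focal length in pixels is half the picture's height over the tangent of half this angle, whatever the lens; pixels are square), "cx", "cy" (the principal point, pixels), "R" (3x3) and "t" (3): a world point X has camera coordinates R X + t. Camera axes: x right, y down, z forward; pixel columns grow to the right and rows downward; lengths in m; the calibration is good to about 2 mm. A picture is of the moment at which its call begins. camera_info takes no time and is no camera call.
- env.sign_off(): hands the job in, once; it reports no verdict.
Trained networks look in the newest picture that a camera, given by its name, has taken for a name from the list of things; names that differ only in an ending like _2 or _b are one class to them, and where a whole thing is asked for, a point or a joint stands for the part that bears it (a point fixed in the world has none). Each returns a list of dicts, best first, with "p" (0 to 1); they miss things now and then, are a little off and sometimes report something else, mostly with a low value. They report only what shows in the picture. A call takes as long as a camera call. They do not tell look-alikes from the thing itself.
- viewer.search_frame(name, camera): "point" ([x, y, z] in m, in world coordinates, good to about 4 mm: the middle of the surface that is visible of it).
The state is a dict: "t": time; "joints": joint angles; "qvel": joint speeds; "joint_torque": joint torques, N m; "eef_pos": TCP position; "eef_rot": TCP orientation; "wrist_force": force on the tool from outside, world axes, zero at the start; "torque": the same for the moment, N m; "opening": opening from 0.0 (shut) to 1.0 (fully open).
Only numpy, scipy, OpenCV 4.12 (cv2) and the standard library are available. Lean on these libraries where they do the work, as an engineer would, in place of code of your own. Each camera call takes 0.05 s, during which the arm holds its last target. There are 200 camera calls.

TASK

A large capped sample tube lies loose on the craft table and could roll away: pick it up and lay it centrally in the empty wooden cradle, down in both of its V-notches. It is glass, so lower it all the way in before you let go, do not drop it; either way round is fine. Leave the small tube and the tube already stored in the other cradle where they are.

Things in the scene. Friction and masses are not known exactly. Their poses are not given: they have to be found in the camera images.
- tube_mid (a point): The large loose tube: amber glass, rigid, 30 mm diameter along its whole length, 140 mm long, about 80 g, with a black screw cap 28 mm long (-x end) and a round bottom (+x end). It lies on its side on the table, free to roll, clear table around it. The point: on its axis, half-way along, 15 mm above the table; x runs along the tube (its roll about x is arbitrary).
- cradle_seat (a point): The empty cradle: fixed plywood base 130 x 78 x 6 mm with two saddles 12 mm thick, 66 mm wide, at x = -45 and +45 mm, so 78 mm clear between them for fingers. Each has a 90-degree V-notch 54 mm wide at the top, bottom 16 mm and tips 43 mm above the table. The point: the large tube's centre when seated, 37 mm above the table, midway between the saddles; x along the seated tube, z up.
- stored_mid (a point): The tube already stored: like the large tube (30 x 140 mm), lying in the other cradle, which is identical. To be left alone. This point is its centre, x along it.
- short_mid (a point): The small tube: same look, but 20 mm in diameter and 80 mm long, lying on its side on the table and free to roll. To be left alone. This point is its centre, 10 mm above the table, x along it.
Not all that is in view belongs to the job. What is shaped like the part that bears tube_mid but pink or turquoise is not meant.

How it is judged:
On the way, in this order (a step that is already met when the one before it is completed fails the run):
1. the large tube is lifted clear of the table (height (world z) of tube_mid above 0.05 m), for 0.1 s.
2. it is lowered in hand to within 15 mm above its seat in the empty cradle (not dropped) (z of tube_mid in the frame of cradle_seat below 0.015 m and horizontal distance between tube_mid and cradle_seat below 0.03 m and contact force between the fingers and tube above 0.5 N), for 0.05 s.
At the end, for the whole second after the job is handed in: The large tube lies at rest in both notches of the empty cradle: its centre within 18 mm horizontally and 5 mm in height of the seat point, its axis within 7 degrees of the cradle's (the notches themselves hold a seated tube closer than that), either way round (horizontal distance between tube_mid and cradle_seat below 0.018 m and z of tube_mid in the frame of cradle_seat between -0.005 and 0.005 m and angle between the x axis of tube_mid and the x axis of cradle_seat, either way round below 0.12 rad and linear speed of tube below 0.02 m/s); the robot touches nothing.
It fails at once if the stored tube is moved more than 30 mm (distance of stored_mid from where it was at the start of the episode above 0.03 m).
It fails at once if the small tube is moved more than 40 mm (distance of short_mid from where it was at the start of the episode above 0.04 m).
It also fails if it takes over 38 s, if anything falls off the work surface, if the arm or the gripper's body presses on something with over 40 N, if the wrist force passes 120 N, or if a joint passes its speed limit or range.

## Working session

There is one attempt and no reset: what is moved stays moved. The work goes in short steps, Python scripts to look and compute and a shell command to move; the robot and the scene stay as the last step left them, time stands still between calls to the robot, and variables do not carry over. Pictures are saved under pics/ and viewed, on a budget of 10 in all, crops included, one or two more only if the job needs it, and the job is handed in when it is done.

```bash
mkdir -p pics; ls; python3 - <<'E'
from plant import monitor, viewer, env
import cv2, numpy as np
s=monitor.observe(); print(s['t'],s['eef_pos'],s['eef_rot'],env.tcp_to_tips,s['opening'])
ims=[]
for c in("side","top"):
    p,d=viewer.grab_frame(c); np.savez(f"{c}0.npz",p=p,d=d); ims.append(p[:,:,::-1])
    i=viewer.camera_info(c); print(c,i['vertical_fov'],i['cx'],i['cy'],np.round(i['R'],3).tolist(),np.round(i['t'],3))
    cv2.imwrite(f"pics/{c}0.png",p[:,:,::-1])
    R,t=np.array(i['R']),np.array(i['t']); f=192/np.tan(np.radians(i['vertical_fov'])/2)
    for n in("tube_mid","cradle_seat","stored_mid","short_mid"):
        for r in viewer.search_frame(n,c):
            x=R@r['point']+t; print(n,np.round(r['point'],3),round(r['p'],2),"px",np.round([i['cx']+f*x[0]/x[2],i['cy']+f*x[1]/x[2]]))
E
```

```text
pics
0.0 [0.1619923  0.5771679  0.23460911] [-1.57061839  0.00180178  1.29702397] 0.017 1.0032297593397477
side 53.739968827658394 253.79411253498913 189.19826908895558 [[0.91, -0.416, -0.011], [-0.273, -0.575, -0.771], [0.314, 0.704, -0.637]] [-0.451  0.244  0.758]
tube_mid [0.651 0.028 0.025] 0.89 px [305. 202.]
tube_mid [ 0.497 -0.094  0.028] 0.84 px [272. 253.]
tube_mid [0.373 0.412 0.023] 0.83 px [160. 152.]
tube_mid [0.551 0.431 0.027] 0.52 px [214. 135.]
tube_mid [0.511 0.269 0.002] 0.42 px [220. 172.]
cradle_seat [0.511 0.27  0.002] 0.96 px [220. 171.]
stored_mid [ 0.524 -0.295  0.047] 0.69 px [336. 319.]
short_mid [0.506 0.041 0.02 ] 0.77 px [251. 216.]
top 47.20341583883403 262.7155075881937 195.14684950145215 [[0.024, -1.0, -0.003], [-0.993, -0.024, -0.113], [0.113, 0.005, -0.994]] [0.056 0.534 1.07 ]
tube_mid [0.548 0.448 0.026] 0.91 px [113. 185.]
tube_mid [ 0.501 -0.076  0.026] 0.89 px [320. 209.]
tube_mid [0.653 0.038 0.026] 0.86 px [276. 148.]
tube_mid [0.372 0.42  0.028] 0.8 px [119. 256.]
tube_mid [0.512 0.272 0.008] 0.59 px [183. 202.]
cradle_seat [0.512 0.271 0.006] 0.59 px [184. 202.]
stored_mid [ 0.523 -0.285  0.051] 0.76 px [407. 202.]
short_mid [0.508 0.053 0.018] 0.73 px [269. 205.]
```

View pics/top0.png

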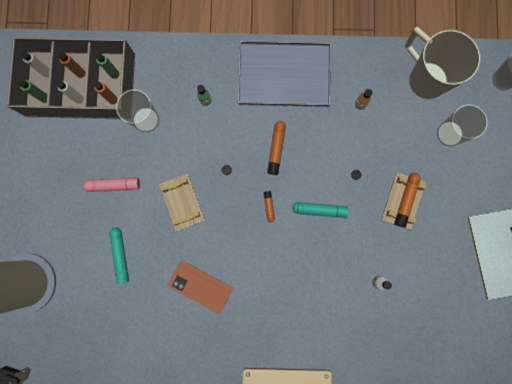

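View pics/side0.png

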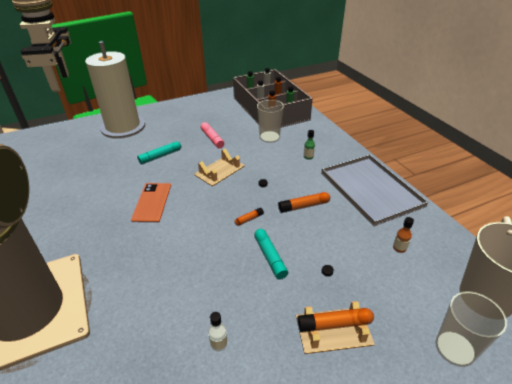

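The top view shows the loose amber tube at px (276,148), with its cap end at (273,169). The empty cradle is at (182,202), the small tube at (268,206) and the stored tube at (407,200). The pink and turquoise tubes are decoys. Next I measure the tube and cradle from depth in both views.

```bash
cat > h.py <<'E'
from plant import monitor, viewer, env
import cv2, numpy as np
def cloud(c,d):
    i=viewer.camera_info(c); R,t=np.array(i['R']),np.array(i['t']); f=192/np.tan(np.radians(i['vertical_fov'])/2)
    v,u=np.mgrid[:384,:512]; X=np.stack([(u-i['cx'])/f*d,(v-i['cy'])/f*d,d],-1)
    return (X-t)@R
def near(W,d,c,r,zlo,zhi):
    return (d>0)&(np.hypot(W[...,0]-c[0],W[...,1]-c[1])<r)&(W[...,2]>zlo)&(W[...,2]<zhi)
E
python3 - <<'E'
from h import *
for c in("side","top"):
    z=np.load(c+"0.npz"); p,d=z['p'],z['d']; W=cloud(c,d)
    for n,ctr,r,lo,hi in(("table",(.6,.15),.05,-.05,.05),("tube",(.652,.033),.085,.008,.06),("cradle",(.512,.271),.085,.02,.06),("base",(.512,.271),.085,.003,.06)):
        P=W[near(W,d,ctr,r,lo,hi)]
        q=P[:,:2].astype(np.float32); b=cv2.minAreaRect(q)
        print(c,n,len(P),"mean",P.mean(0).round(4),"z95",np.percentile(P[:,2],[50,97]).round(4))
        if n=="table":continue
        bx=cv2.boxPoints(b); e=[bx[1]-bx[0],bx[2]-bx[1]]; e=max(e,key=np.linalg.norm)
        m=P[:,:2].mean(0); V=np.linalg.svd(q-m,full_matrices=0)[2][0]
        print("  rect ctr",np.round(b[0],4),"size",np.round(b[1],4),"long dir deg",np.degrees(np.arctan2(e[1],e[0])).round(1),"pca",np.degrees(np.arctan2(V[1],V[0])).round(1))
E
```

```text
side table 643 mean [5.990e-01 1.478e-01 3.000e-04] z95 [-0.0004  0.0102]
side tube 572 mean [0.6494 0.03   0.0227] z95 [0.0245 0.0303]
  rect ctr [0.6548 0.034 ] size [0.0281 0.1382] long dir deg -8.0 pca 172.0
side cradle 218 mean [0.5075 0.2733 0.0304] z95 [0.0301 0.041 ]
  rect ctr [0.5099 0.2763] size [0.1057 0.0682] long dir deg 22.1 pca -157.5
side base 835 mean [0.5072 0.2708 0.0135] z95 [0.007 0.039]
  rect ctr [0.5078 0.2724] size [0.1375 0.1307] long dir deg 56.2 pca -158.2
top table 1143 mean [ 5.997e-01  1.497e-01 -1.000e-04] z95 [-0.0007  0.0106]
top tube 609 mean [0.6543 0.0379 0.0258] z95 [0.0265 0.0318]
  rect ctr [0.6576 0.0376] size [0.0299 0.1387] long dir deg -7.5 pca 172.5
top cradle 265 mean [0.512  0.2776 0.0322] z95 [0.0334 0.0421]
  rect ctr [0.5123 0.2773] size [0.1029 0.0679] long dir deg 22.8 pca -157.9
top base 1415 mean [0.511  0.2755 0.011 ] z95 [0.0062 0.0397]
  rect ctr [0.5136 0.2714] size [0.1601 0.1527] long dir deg 12.1 pca -159.2
```

```bash
python3 -m inch '[[[1,-60,10,-100,-0.05],[1,-120,30,-200,-0.1],[1,-180,50,-300,-0.14],[1,-240,70,-390,-0.14],[1,-300,90,-480,-0.14],[1,-350,100,-560,-0.14],[1,-370,110,-600,-0.14],[1,-386,115,-622,-0.14],[1,-386,115,-622,-0.14],[1,-386,115,-622,-0.14],[1,-386,115,-622,-0.14],[1,-386,115,-622,-0.14],[1,-386,115,-622,-0.14],[1,-386,115,-622,-0.14],[1,-386,115,-622,-0.14],[1,-386,115,-622,-0.14]]]' 12
python3 - <<'E'
from h import *
s=monitor.observe(); print(s['t'],s['eef_pos'],s['eef_rot'],s['wrist_force'],s['opening'])
ims=[]
for c in("side","top"):
    p,d=viewer.grab_frame(c); np.savez(f"{c}1.npz",p=p,d=d)
    i=viewer.camera_info(c); f=192/np.tan(np.radians(i['vertical_fov'])/2); x=np.array(i['R'])@[.656,.037,.03]+i['t']
    u,v=int(i['cx']+f*x[0]/x[2]),int(i['cy']+f*x[1]/x[2]); print(u,v)
    ims.append(cv2.resize(p[v-70:v+70,u-65:u+65,::-1],None,fx=3,fy=3))
cv2.imwrite("pics/b.png",np.hstack(ims))
E
```

```text
t: 2.5
eef_pos: [0.6565, 0.039, 0.1214]
eef_rot: [-1.572, -0.0, 1.439]
wrist_force: [-0.1, 0.1, 0.7]
opening: 0.997
2.5 [0.6564713  0.03902539 0.12137298] [-1.57166147e+00 -1.98087414e-04  1.43854537e+00] [-0.07695812  0.08123569  0.66327128] 0.9972524120845947
304 197
276 146
```

View pics/b.png

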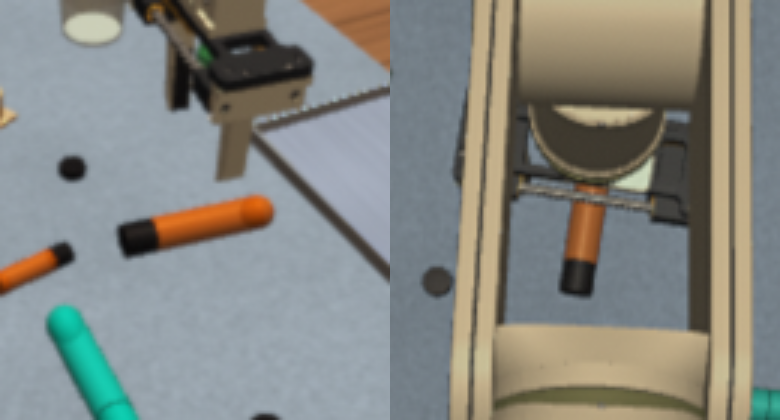

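The gripper sits centred over the tube with one finger on each side, so I descend and close.

```bash
python3 -m inch '[[[1,-2,40,0,0],[1,-2,70,0,0],[1,-2,90,0,0],[1,-2,101,0,0],[1,-2,101,0,0],[1,-2,101,0,0],[0.2,-2,101,0,0],[0.2,-2,101,0,0],[0.2,-2,101,0,0],[0.2,-2,101,0,0],[0.1,-2,101,0,0],[0.1,-2,101,0,0],[0.1,-2,101,0,0],[0.1,-2,101,0,0]]]' 15
```

```text
t: 4.35
eef_pos: [0.6564, 0.0359, 0.0196]
eef_rot: [-1.571, -0.0, 1.437]
wrist_force: [-0.2, 1.1, -0.4]
opening: 0.314
```

```bash
python3 -m inch '[[[0.1,0,-20,0,0],[0.1,0,-50,0,0],[0.1,0,-80,0,0],[0.1,0,-110,0,0],[0.1,0,-120,0,0],[0.1,0,-120,0,0],[0.1,0,-120,0,0]]]' 20
python3 - <<'E'
from h import *
s=monitor.observe(); e=s['eef_pos']; yaw=s['eef_rot'][2]; print(e,s['eef_rot'],s['opening'])
for c in("side",):
    p,d=viewer.grab_frame(c); W=cloud(c,d); cv2.imwrite("pics/c.png",cv2.resize(p[80:270,200:400,::-1],None,fx=3,fy=3))
    hsv=cv2.cvtColor(p,cv2.COLOR_RGB2HSV)
    m=near(W,d,e[:2],.11,e[2]-.035,e[2]+.03)&(((hsv[...,0]<14)&(hsv[...,1]>170)))
    P=W[m]; t=(P-e)@[np.sin(yaw),-np.cos(yaw),0]; print(m.sum(),np.percentile(t,[2,98]),P.mean(0))
    V=np.linalg.svd(P-P.mean(0),full_matrices=0)[2][0]; print(V,"tilt",np.degrees(np.arcsin(V[2])))
d=np.array([.511,.277])-e[:2]; print("tx,tz",d@[np.cos(yaw),np.sin(yaw)],d@[-np.sin(yaw),np.cos(yaw)],"roll",yaw-np.radians(112.3))
E
```

```text
t: 5.22
eef_pos: [0.6555, 0.0359, 0.138]
eef_rot: [-1.568, 0.0, 1.437]
wrist_force: [-0.1, 0.3, -1.4]
opening: 0.319
[0.65547311 0.03590623 0.13801813] [-1.56844903e+00  2.60762142e-04  1.43700653e+00] 0.31874929010399466
268 [-0.04061672  0.05987118] [0.65737315 0.0254368  0.14069923]
[ 0.97874426 -0.19400466 -0.06649703] tilt -3.812812761368243
tx,tz 0.2196678161382749 0.17534176742544272 roll -0.5229982156407464
```

View pics/c.png

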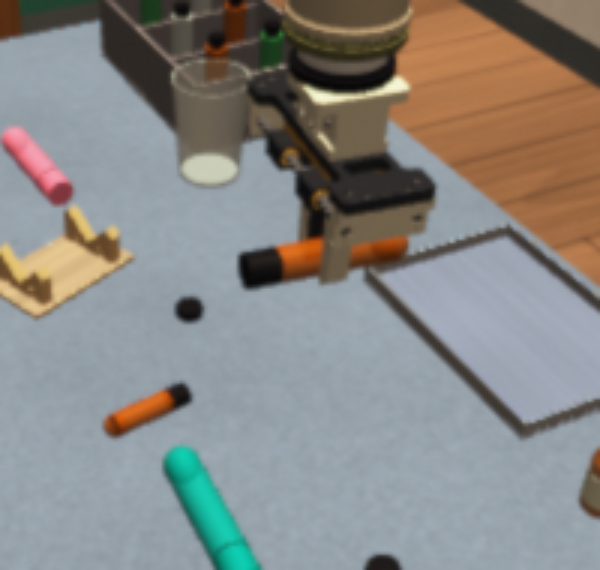

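The tube is gripped and about level, its axis close to the planned centre. I carry it over the cradle.

```bash
python3 -m inch '[[[0.1,25,0,20,-0.06],[0.1,60,0,48,-0.15],[0.1,95,0,76,-0.24],[0.1,130,0,104,-0.33],[0.1,165,0,132,-0.42],[0.1,195,0,156,-0.48],[0.1,212,0,168,-0.51],[0.1,220,0,175,-0.523],[0.1,220,0,175,-0.523],[0.1,220,0,175,-0.523],[0.1,220,0,175,-0.523],[0.1,220,0,175,-0.523]]]'
python3 - <<'E'
from h import *
s=monitor.observe(); e=np.array(s['eef_pos']); yaw=s['eef_rot'][2]; print(e,s['eef_rot'],s['opening'])
a=np.array([np.sin(yaw),-np.cos(yaw),0]); b=np.array([np.cos(yaw),np.sin(yaw),0])
ims=[]
for c in("side","top"):
    p,d=viewer.grab_frame(c); W=cloud(c,d)
    hsv=cv2.cvtColor(p,cv2.COLOR_RGB2HSV); h,sa,v=cv2.split(hsv)
    for n,m in(("amber",(h<14)&(sa>170)),("cap",(v<70))):
        m=m&near(W,d,e[:2],.1,e[2]-.03,e[2]+.015); P=W[m]
        if len(P)<10: print(c,n,len(P)); continue
        t=(P-e)@a; l=(P-e)@b
        print(c,n,m.sum(),"along",np.percentile(t,[1,99]).round(4),"lat ends",[(l[k].mean().round(4),(P[k,2].max()).round(4)) for k in (t<-.03,t>.03) if k.any()])
    P=W[near(W,d,(.511,.277),.085,.02,.055)]
    r=cv2.minAreaRect(P[:,:2].astype(np.float32)); print(c,"cradle",np.round(r[0],4),np.round(r[1],4),r[2],len(P))
    i=viewer.camera_info(c); f=192/np.tan(np.radians(i['vertical_fov'])/2); x=np.array(i['R'])@[.511,.277,.08]+i['t']
    u,w=int(i['cx']+f*x[0]/x[2]),int(i['cy']+f*x[1]/x[2]); ims.append(cv2.resize(p[w-70:w+70,u-65:u+65,::-1],None,fx=3,fy=3))
cv2.imwrite("pics/d.png",np.hstack(ims))
E
```

```text
t: 6.78
eef_pos: [0.5127, 0.2767, 0.1397]
eef_rot: [-1.571, 0.0, 1.959]
wrist_force: [-1.4, 0.1, -1.0]
opening: 0.318
[0.51268869 0.27669495 0.13965119] [-1.57085621e+00  8.49911031e-05  1.95896888e+00] 0.31835718338029106
side amber 169 along [-0.0415  0.06  ] lat ends [(np.float64(-0.0079), np.float64(0.1504)), (np.float64(-0.0109), np.float64(0.1479))]
side cap 151 along [-0.0707  0.0038] lat ends [(np.float64(-0.0067), np.float64(0.1509)), (np.float64(-0.0135), np.float64(0.1317))]
side cradle [0.5103 0.275 ] [0.105  0.0687] 21.806161880493164 225
top amber 0
top cap 0
top cradle [0.5196 0.2598] [0.1025 0.0296] 22.3209285736084 92
```

View pics/d.png

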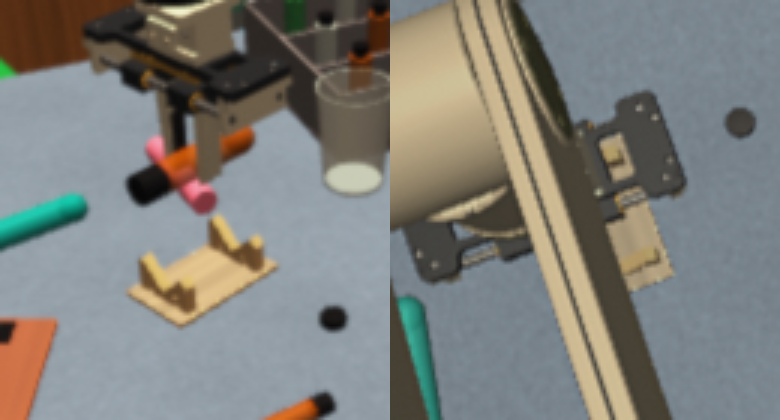

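The side view shows the tube above the cradle, parallel to it and centred to about 1-2 mm. Next I lower it to just above the seat, then slowly the rest of the way.

```bash
python3 -m inch '[[[0.1,0,20,0,0],[0.1,0,45,0,0],[0.1,0,65,0,0],[0.1,0,80,0,0],[0.1,0,88,0,0],[0.1,0,91,0,0],[0.1,0,93,0,0],[0.1,0,93,0,0],[0.1,0,93,0,0]]]'; python3 -m inch '[[[0.1,0,1,0,0],[0.1,0,2,0,0],[0.1,0,3,0,0],[0.1,0,3,0,0],[0.1,0,3,0,0]]]'
```

```text
t: 8.0
eef_pos: [0.5127, 0.2774, 0.0472]
eef_rot: [-1.572, -0.0, 1.96]
wrist_force: [0.1, 0.2, -1.7]
opening: 0.319
t: 8.62
eef_pos: [0.5123, 0.2772, 0.0436]
eef_rot: [-1.571, 0.0, 1.96]
wrist_force: [0.1, -0.9, -1.2]
opening: 0.315
```

```bash
python3 -m inch '[[[0.1,0,1,0,0],[0.1,0,1,0,0],[0.1,0,2,0,0],[0.1,0,2,0,0],[0.1,0,2,0,0]]]'
python3 - <<'E'
from h import *
p,d=viewer.grab_frame("side"); cv2.imwrite("pics/e.png",cv2.resize(p[100:230,140:300,::-1],None,fx=4,fy=4))
E
```

```text
t: 9.25
eef_pos: [0.5126, 0.2771, 0.0421]
eef_rot: [-1.571, 0.0, 1.96]
wrist_force: [-2.0, -3.2, 6.4]
opening: 0.312
```

View pics/e.png

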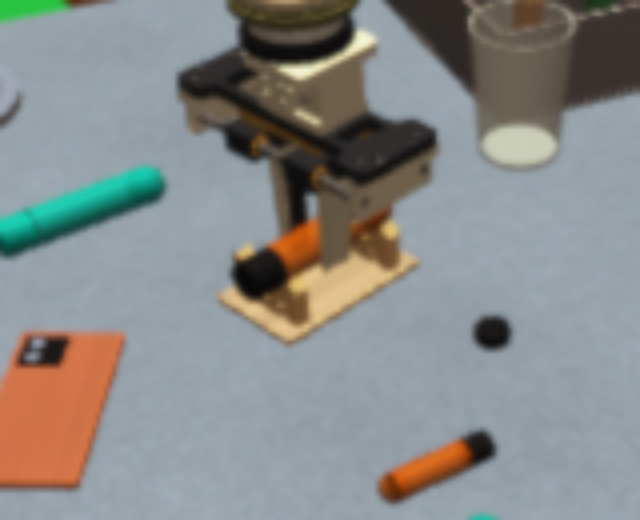

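The tube lies in both notches, between the saddle tips, and the contact force has risen to 6 N at the expected height. I open the gripper and retreat.

```bash
python3 -m inch '[[[0.4,0,0,0,0],[0.6,0,0,0,0],[0.8,0,0,0,0],[0.9,0,0,0,0],[0.9,0,0,0,0],[0.9,0,0,0,0],[0.9,0,-20,0,0],[0.9,0,-50,0,0],[0.9,0,-90,0,0],[0.9,0,-130,0,0],[0.9,0,-160,0,0],[0.9,0,-160,0,0],[0.9,0,-160,0,0],[0.9,0,-160,0,0]]]'
python3 - <<'E'
from h import *
s=monitor.observe(); print(s['t'],s['eef_pos'])
p,d=viewer.grab_frame("side"); cv2.imwrite("pics/f.png",cv2.resize(p[100:230,140:300,::-1],None,fx=4,fy=4))
W=cloud("side",d); h,sa,v=cv2.split(cv2.cvtColor(p,cv2.COLOR_RGB2HSV))
m=near(W,d,(.511,.277),.1,.03,.07)&(((h<14)&(sa>170))|(v<70)); P=W[m]; q=P[:,:2].astype(np.float32)
r=cv2.minAreaRect(q); V=np.linalg.svd(q-q.mean(0),full_matrices=0)[2][0]
print(len(P),"mean",P.mean(0).round(4),"ztop",np.percentile(P[:,2],98).round(4),"rect",r,"axis deg",np.degrees(np.arctan2(V[1],V[0])))
for n in("short_mid","stored_mid"): print(n,[(np.round(x['point'],3),round(x['p'],2)) for x in viewer.search_frame(n,"side")[:2]])
E
```

```text
t: 11.05
eef_pos: [0.5115, 0.2769, 0.2001]
eef_rot: [-1.568, 0.0, 1.96]
wrist_force: [-0.5, -1.4, 0.0]
opening: 0.895
11.05 [0.51146609 0.2768647  0.20006597]
387 mean [0.5043 0.2657 0.0452] ztop 0.0528 rect ((0.5072999596595764, 0.28053799271583557), (0.13547302782535553, 0.04447147995233536), 23.72982406616211) axis deg -158.68336
short_mid [(array([0.501, 0.044, 0.02 ]), 0.6)]
stored_mid [(array([ 0.525, -0.296,  0.049]), 0.8)]
```

View pics/f.png

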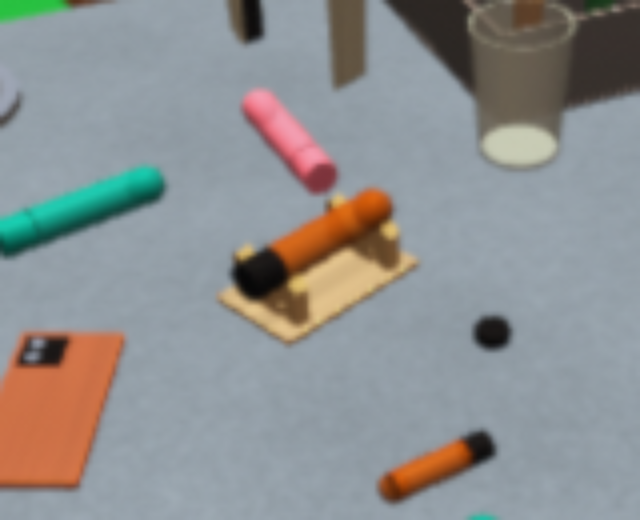

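The tube is seated in both notches, centred, with its top at 53 mm (52 mm expected), and the gripper is clear. I hand the job in.

```bash
python3 -c "
from plant import env
print(env.sign_off())"
```

```text
the job is handed in; nothing more can be done
None
```

The large amber tube is lying in both V-notches of the empty cradle. I lowered it all the way in, released it only when contact force showed it was seated (about 6 N), and handed the job in at about 11 s. Sign-off gave no verdict.

- **Seating:** After release, the side view put the tube's top at 53 mm, against 52 mm expected. Its axis measured about 21° (22.3° for the cradle), and its centre was within a few mm of the seat.
- **Centre estimates:** The side camera's fitted outline centre (0.507, 0.281) was about 5 mm off the planned seat (0.511, 0.277). That view sees mostly one flank, and some background pixels were included. The final tube position was measured from the side camera only.
- **Other tubes:** The small tube read about 6 mm from its first reading and the stored tube about 2 mm. The small tube's 6 mm is slightly above the detector's roughly 4 mm accuracy, but the gripper never came near either tube.
- **Robot:** The gripper ended clear, about 16 cm above the tube.

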